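# Lock the last shutter board into a casting form

## Robot

A 6-joint arm with a two-finger parallel gripper is mounted at the origin on the work surface. World frame = base frame: x ahead of the robot, y to its left, z up, the work surface at z = 0. Lengths are in m, angles in rad, forces in N, time in s.
With the tool pointing down it reaches from about 0.25 to 0.775 m from the base axis. Payload 4 kg.
Tool frame: the origin (TCP) lies at the very end of the fingers, on their centre line; the grasp point (between the pads) lies 19 mm behind it (manip.pinch_z is the distance from the TCP to the grasp point, in m); z points along the fingers, x is the direction in which the jaws open and shut, and the axes are right-handed (so a half turn about z gives the same grasp; the last joint's range is limited). The gripper opens to 85 mm and grips with 20 to 120 N. Pads are 22 mm wide; open, the fingers measure 114 mm over their backs; the gripper's body (76 mm by 85 mm) begins 54 mm behind the grasp point. The pads swing forward as they close: fully open they stand 13 mm farther back than shut.
Start: joints at [-1.361, 0.087, 1.371, -0, 1.684, -0.103], TCP at [0.169, -0.523, 0.231] pointing down, gripper open.
Joint ranges: [-3.1, 3.1], [-0.76, 2.03], [0.27, 2.55], [-1.08, 4.22], [0.17, 2.65], [-2.57, 2.57]. Speed limits (rad/s): [2.79, 2.79, 3.14, 3.14, 3.14, 3.14].

## Interface

Orientations are given as a unit quaternion [w, x, y, z].
In Python, from rig import manip, cams gives the robot as it stands.
- The arm moves only by the tool arm_command, never from a script. Its argument "steps" is a list of rows, each a list of 7 numbers: the opening, from -1 (shut) to 1 (fully open), then the shift along the tool's x, y, z in mm, then the turn, a rotation vector about the tool's x, y, z in rad. In form: [[gripper, tx, ty, tz, wx, wy, wz], ...]. A call has 1 to 12 rows; each row shifts and turns the commanded pose from where the row before left it, along the tool's axes as they then stand; what a row does not reach is not made up. A row lasts 1/10 s, in which the tool goes at most 50 mm and 8.59 degrees, less where a joint would pass 70% of its speed; a pose out of reach is approached as far as the arm can. A call with a gripper value outside its range is refused whole. The fingers move at their own pace and stop on an object; the grip force is fixed at half the most. Time passes only in rows, so rows that do not move let the fingers close. It gives the time, the measured TCP pose, the force and the opening at its end, in the units of the state.
- manip.state(): the state, without advancing time (a new reading comes with each control period).
- cams.grab_frame(name): name is "scene" or "top" or "wrist"; returns the picture (480x640x3 uint8, blue, green, red); there is no depth.
- cams.get_calibration(name): a dict with "fx", "fy", "cx", "cy" (pixels), "rvec" (rotation vector, rad) and "tvec" (3), from world to camera coordinates, as OpenCV has them. Camera axes: x right, y down, z forward; pixel columns grow to the right and rows downward; lengths in m; the calibration is good to about 2 mm. A picture is of the moment at which its call begins: read the wrist's pose just before it. get_calibration takes no time and is no camera call; for the wrist camera it gives the pose at the moment of the call.
- manip.job_done(): hands the job in, once; it reports no verdict.
The state is a dict: "time": time; "joints": joint angles; "joint_velocities": joint speeds; "joint_torque": joint torques, N m; "eef_pos": TCP position; "eef_rot": TCP orientation; "wrist_force": force on the tool from outside, world axes, zero at the start; "wrist_torque": the same for the moment, N m; "grip_width": finger opening in m.
Only numpy, scipy, OpenCV 4.12 (cv2) and the standard library are available. Lean on these libraries where they do the work, as an engineer would, in place of code of your own. Each camera call takes 0.05 s, during which the arm holds its last target. There are 200 camera calls.

## Task

Fit the loose plywood shutter board into the gap of the casting bed: angle its tongue into the groove of the board already there, then lower it flat and press it down until the sprung catch snaps back over its far edge. Feel your way and do not force it, leave the other things on the bench alone, and let go of the board when it is locked in.

Things in the scene. Friction and masses are not known exactly. Their poses are not given: they have to be found in the camera images.
- bed: Casting bed fixed to the bench: grey base plate 270 x 200 x 10 mm with a plywood form on it. Origin: at bench level under the middle of the gap for the board; x from groove to catch (away from the robot at yaw 0), z up. Gap floor 20 mm above the bench. Steel cheeks, inner faces at y = +-80 mm, tops 38 mm up, leave 10 mm either side of the board.
- lip (a point): Nominal place of the grooved board's edge: x -61, y 0, z 31 mm in the bed frame. The edge runs along y, faces +x. Under it a groove 20 to 31 mm above the bench, 16 mm deep; the lip over it is 7 mm thick. The form (floor, grooved board, stop, catch as one) is shimmed by hand: really up to 5 mm off either way along bed x, new each time, not shown by any pose. Find it by touch or sight. It stays put.
- stop (a point): Nominal top middle of the steel stop's face, x +61.5, z 36 mm in the bed frame, 50 mm wide in y; shifts along with the form. Lip to stop is 122.5 mm, the board body 120 mm.
- catch (a joint): Sprung catch over the stop, 40 mm wide: travel in m, 0 = forward, grows as pushed back (+x), to 0.012. Nose reaches 5 mm over the gap, underside 39.5 mm above the bench (1.5 mm over a seated board); above its 4 mm nose the face slopes back 18 degrees from upright, to 59 mm. An edge pressed down on the slope drives it back 5 mm (spring 5 N + 0.4 N/mm; about 8 to 16 N down there), then it snaps over.
- board: Loose shutter board, about 0.4 kg, flat at the start. Body 120 (x) x 140 (y) x 18 mm; origin: centre of its underside, z out of its top. The -x edge has a tongue 6 mm thick, 14 mm long, flush with the underside. Fits with axes parallel to the bed's. At about 20 degrees, tongue edge down, it clears the catch and the tongue goes in part way until the edge above it meets the lip; push the rest in while lowering.
- batten (a point): Centre (half-way up) of the upright batten on the board, 22 mm thick (x) x 100 (y) x 45 mm high, to grasp across its thickness. At x +15, y 0, z 40.5 mm in the board frame (batten top 63 mm above the underside); axes as the board's.
- tongue (a point): Middle of the lower front edge of the tongue: x -74, y 0, z 0 mm in the board frame; axes as the board's.
- hammer: Hammer lying on the bench, about 0.3 m long: leave alone.
- tin: Steel tin, 70 mm across, 100 mm high, origin under its centre: leave alone.
- screwbox: Cardboard box of screws, 70 x 100 x 45 mm, origin under its centre: leave alone.
Things that resemble listed ones, but are neither listed nor needed, are in the scene too. Of the things like the board, leave any that is black; of the rest the smaller one is meant.

How it is judged:
On the way:
1. the tongue is in the groove while the board is still at an angle (x of tongue in the frame of bed below -0.065 m and z of tongue in the frame of bed below 0.029 m and angle between board's own z axis and vertical above 0.07 rad), for 0.05 s.
At the end, for the whole second after the job is handed in: The board lies flat (within 0.03 rad) on the gap's floor (underside within 1.5 mm of it), in the gap between groove and stop (within 9 mm along x, 14 mm along y, 0.06 rad of yaw), tongue under the lip, the catch sprung forward over its far edge (within 1.5 mm), the board released and at rest (angle between board's own z axis and vertical below 0.03 rad and z of board in the frame of bed between 0.018 and 0.0215 m and x of board in the frame of bed between -0.009 and 0.009 m and y of board in the frame of bed between -0.014 and 0.014 m and angle between the x axis of board and the x axis of bed, either way round below 0.06 rad and value of joint catch below 0.0015 m and linear speed of board below 0.02 m/s); the robot touches nothing.
It fails at once if the joint is forced: more than 40 N on the bed while the board is still at an angle (over 0.03 rad) (contact force between bed and anything else above 40 N and angle between board's own z axis and vertical above 0.03 rad).
It fails at once if the bed is hit or pressed with more than 70 N (contact force between bed and anything else above 70 N).
It fails at once if the hammer is disturbed (moved more than 20 mm) (distance of hammer from where it was at the start of the episode above 0.02 m).
It fails at once if the tin is disturbed (moved more than 20 mm) (distance of tin from where it was at the start of the episode above 0.02 m).
It fails at once if the screwbox is disturbed (moved more than 20 mm) (distance of screwbox from where it was at the start of the episode above 0.02 m).
It also fails if it takes over 61 s, if anything falls off the work surface, if the arm or the gripper's body presses on something with over 40 N, if the wrist force passes 120 N, or if a joint passes its speed limit or range.

## Working session

There is one attempt and no reset: what is moved stays moved. The work goes in short steps, Python scripts to look and compute and a tool call to move; the robot and the scene stay as the last step left them, time stands still between calls to the robot, and variables do not carry over. Pictures are saved under pics/ and viewed, about 8 in all and at most 12, crops included, and the job is handed in when it is done.

Besides the shell and the picture viewer there is one more tool, called after "Call:" as a command line: name --pt "numbers of a row" for each row, then --argument value for the rest. arm_command: Moves the arm, as the interface text tells. Its arguments: {"type":"object","properties":{"steps":{"type":"array","items":{"type":"array","items":{"type":"number"}}}},"required":["steps"]}

```bash
mkdir -p pics; ls
python3 - <<'E'
from rig import manip,cams
import cv2
for n in("scene","top"):
    cv2.imwrite(f"pics/{n}0.png",cams.grab_frame(n)); print(n,cams.get_calibration(n))
print(manip.state(),manip.pinch_z)
E
```

```text
pics
scene {'fx': 554.8513703278186, 'fy': 554.8513703278186, 'cx': 314.34127361350926, 'cy': 246.0981310202591, 'rvec': array([ 2.30316955,  1.25769381, -0.36631958]), 'tvec': array([-0.16373463, -0.3912227 ,  1.60840466])}
top {'fx': 497.5959388268393, 'fy': 497.5959388268393, 'cx': 322.6345702213936, 'cy': 246.3540850236579, 'rvec': array([ 2.13716778, -2.19896447,  0.09867686]), 'tvec': array([-0.12993537,  0.53671392,  1.02198755])}
{'time': 0.1, 'joints': array([-1.36110874e+00,  8.79212697e-02,  1.37214417e+00,  2.43903296e-05,
        1.68358874e+00, -1.03063584e-01]), 'joint_velocities': array([ 0.00018224, -0.00242671, -0.00667253,  0.00038145,  0.00020536,
       -0.00080675]), 'joint_torque': array([ 2.04877331e-03, -3.53015292e+01, -3.14218140e+01, -1.13697556e-04,
        7.91273225e-03, -3.34407360e-06]), 'eef_pos': array([ 0.1691499 , -0.52286667,  0.23021339]), 'eef_rot': array([-6.98000631e-04,  8.08603336e-01, -5.88353280e-01, -7.58563265e-04]), 'wrist_force': array([-0.67379924,  0.23298229, -0.13662664]), 'wrist_torque': array([ 0.01094865, -0.00152329,  0.03019831]), 'grip_width': 0.08530196545308233} 0.0187
```

View pics/top0.png

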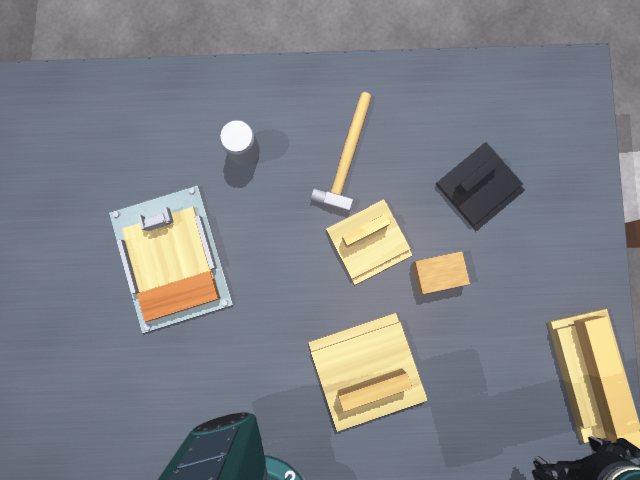

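View pics/scene0.png

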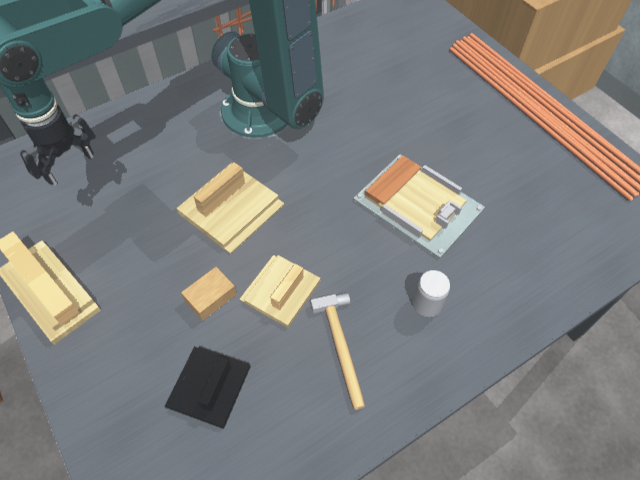

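The top view shows the bed at about (170,258), with its orange grooved board nearest the robot and the catch at (157,218). The meant board is the small light one at (369,242), tongue edge at about (383,268) and batten at (366,231). The larger look-alikes are at (367,373) and (595,378), the black one at (480,186). Both bed and board have +x pointing away from the robot.

```bash
cat > h.py <<'E'
import numpy as np,cv2
from rig import manip,cams
from scipy.spatial.transform import Rotation as R
def ray(c,px,z):
    K=np.array([[c['fx'],0,c['cx']],[0,c['fy'],c['cy']],[0,0,1]]);M=cv2.Rodrigues(c['rvec'])[0]
    o=-M.T@np.ravel(c['tvec']); px=np.atleast_2d(px).astype(float)
    d=np.c_[px,np.ones(len(px))]@np.linalg.inv(K).T@M
    return o+d*((z-o[2])/d[:,2])[:,None]
def proj(c,P):
    K=np.array([[c['fx'],0,c['cx']],[0,c['fy'],c['cy']],[0,0,1]])
    return cv2.projectPoints(np.atleast_2d(P).astype(float),c['rvec'],np.ravel(c['tvec']),K,None)[0][:,0]
def tool():
    s=manip.state();q=s['eef_rot'];return s,np.array(s['eef_pos']),R.from_quat([q[1],q[2],q[3],q[0]])
def comp(m,seed):
    n,l=cv2.connectedComponents(m.astype(np.uint8)); return (l==l[seed[1],seed[0]]).astype(np.uint8)
def rect(c,m,z):
    k=max(cv2.findContours(m,cv2.RETR_EXTERNAL,cv2.CHAIN_APPROX_NONE)[0],key=cv2.contourArea)[:,0]
    w=ray(c,k,z)[:,:2]*1000; (x,y),(a,b),t=cv2.minAreaRect(w.astype(np.float32)); return (x,y),(a,b),t,w
E
python3 - <<'E'
from h import *
im=cv2.imread('pics/top0.png');c=cams.get_calibration('top')
hsv=cv2.cvtColor(im,cv2.COLOR_BGR2HSV)
for p in[(120,225),(60,300),(175,245),(355,255)]:print(p,hsv[p[1],p[0]])
y=(hsv[...,1]>60)&(hsv[...,0]>8)&(hsv[...,0]<35)&(hsv[...,2]>90)
print('board',rect(c,comp(y,(355,255)),.012)[:3]); print('big',rect(c,comp(y,(350,350)),.012)[:3])
m=(hsv[...,2]>130);m=cv2.morphologyEx(m.astype(np.uint8),cv2.MORPH_CLOSE,np.ones((5,5)))
print('bed',rect(c,comp(m,(175,245)),.01)[:3])
a=cv2.resize(im[170:345,90:250],None,fx=4,fy=4,interpolation=cv2.INTER_CUBIC);a=a[:600]
cv2.imwrite('pics/crop1.png',a)
E
```

```text
(120, 225) [ 96  32 220]
(60, 300) [108  43 136]
(175, 245) [ 26  70 252]
(355, 255) [ 24  76 249]
board ((541.8106079101562, -244.76268005371094), (134.5257568359375, 141.49755859375), 25.546405792236328)
big ((271.3102722167969, -229.88694763183594), (191.30914306640625, 198.18214416503906), 16.95138931274414)
bed ((572.0150146484375, -139.366943359375), (1417.58642578125, 1036.7340087890625), 88.10562133789062)
```

Run:
```python
from h import *
im=cv2.imread('pics/top0.png');c=cams.get_calibration('top')
hsv=cv2.cvtColor(im,cv2.COLOR_BGR2HSV)
m=(hsv[...,2]>175)
m=cv2.morphologyEx(m.astype(np.uint8),cv2.MORPH_CLOSE,np.ones((5,5)))
print('bed',rect(c,comp(m,(175,245)),.01)[:3])
for p in[(112,212),(195,187),(231,304),(145,332)]:print(ray(c,p,.01))
```

```text
bed ((518.9816284179688, 182.52455139160156), (269.3977966308594, 199.6455841064453), 15.832761764526367)
[[0.6219494 0.3073597 0.01     ]]
[[0.67147566 0.12770694 0.01      ]]
[[0.41740743 0.05218522 0.01      ]]
[[0.3638495  0.23422866 0.01      ]]
```

View pics/crop1.png

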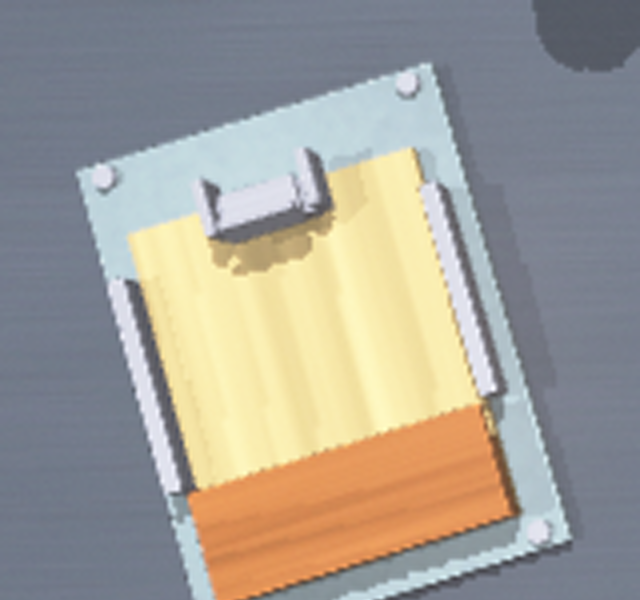

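```bash
cat >> h.py <<'E'
def plan(pos_mm,yaw,tilt,n,g=1,start=None):
    """rows to tool pose: pos (mm), yaw deg of tool x, tilt deg about +tool y"""
    s,p,r=tool(); p=p*1000
    if start: p,r=np.array(start[0],float),tgt(*start[1:])
    t=tgt(yaw,tilt); w=(r.inv()*t).as_rotvec()/n; d=(np.array(pos_mm)-p)/n
    for i in range(n):
        print([g]+[round(v,1) for v in (r*R.from_rotvec(w*i)).inv().apply(d)]+[round(v,4) for v in w])
def tgt(yaw,tilt): return R.from_euler('Z',yaw,degrees=True)*R.from_euler('X',180,degrees=True)*R.from_euler('Y',tilt,degrees=True)
E
python3 - <<'E'
from h import *
plan([562,-235,270],25.5,0,12)
c=cams.get_calibration('wrist');s,p,r=tool();M=cv2.Rodrigues(c['rvec'])[0]
print('cam in tool',r.inv().apply(-M.T@np.ravel(c['tvec'])-p)*1000,'axis',r.inv().apply(M[2]),c['fx'])
E
```

```text
[1, np.float64(-12.8), np.float64(-38.5), np.float64(-3.3), np.float64(-0.0002), np.float64(0.0001), np.float64(-0.1419)]
[1, np.float64(-7.2), np.float64(-39.9), np.float64(-3.3), np.float64(-0.0002), np.float64(0.0001), np.float64(-0.1419)]
[1, np.float64(-1.5), np.float64(-40.6), np.float64(-3.3), np.float64(-0.0002), np.float64(0.0001), np.float64(-0.1419)]
[1, np.float64(4.3), np.float64(-40.4), np.float64(-3.3), np.float64(-0.0002), np.float64(0.0001), np.float64(-0.1419)]
[1, np.float64(10.0), np.float64(-39.3), np.float64(-3.3), np.float64(-0.0002), np.float64(0.0001), np.float64(-0.1419)]
[1, np.float64(15.4), np.float64(-37.5), np.float64(-3.3), np.float64(-0.0002), np.float64(0.0001), np.float64(-0.1419)]
[1, np.float64(20.6), np.float64(-35.0), np.float64(-3.3), np.float64(-0.0002), np.float64(0.0001), np.float64(-0.1419)]
[1, np.float64(25.3), np.float64(-31.7), np.float64(-3.3), np.float64(-0.0002), np.float64(0.0001), np.float64(-0.1419)]
[1, np.float64(29.6), np.float64(-27.8), np.float64(-3.3), np.float64(-0.0002), np.float64(0.0001), np.float64(-0.1419)]
[1, np.float64(33.2), np.float64(-23.4), np.float64(-3.3), np.float64(-0.0002), np.float64(0.0001), np.float64(-0.1419)]
[1, np.float64(36.2), np.float64(-18.4), np.float64(-3.3), np.float64(-0.0002), np.float64(0.0001), np.float64(-0.1419)]
[1, np.float64(38.4), np.float64(-13.1), np.float64(-3.3), np.float64(-0.0002), np.float64(0.0001), np.float64(-0.1419)]
cam in tool [   0.30507834  -80.72751601 -143.03803864] axis [-2.76789268e-04  3.11169903e-01  9.50354258e-01] 354.62941896491105
```

Call:
arm_command --pt "1 -12.8 -38.5 -3.3 0 0 -0.142" --pt "1 -7.2 -39.9 -3.3 0 0 -0.142" --pt "1 -1.5 -40.6 -3.3 0 0 -0.142" --pt "1 4.3 -40.4 -3.3 0 0 -0.142" --pt "1 10 -39.3 -3.3 0 0 -0.142" --pt "1 15.4 -37.5 -3.3 0 0 -0.142" --pt "1 20.6 -35 -3.3 0 0 -0.142" --pt "1 25.3 -31.7 -3.3 0 0 -0.142" --pt "1 29.6 -27.8 -3.3 0 0 -0.142" --pt "1 33.2 -23.4 -3.3 0 0 -0.142" --pt "1 36.2 -18.4 -3.3 0 0 -0.142" --pt "1 38.4 -13.1 -3.3 0 0 -0.142"

```text
time: 1.3
eef_pos: [0.5629, -0.2339, 0.2703]
eef_rot: [-0.0, 0.975, 0.224, -0.0]
wrist_force: [-0.8, -0.6, 0.7]
grip_width: 0.0854
```

Call:
arm_command --pt "1 0 0 0 0 0 0" --pt "1 0 0 0 0 0 0" --pt "1 0 0 0 0 0 0" --pt "1 0 0 0 0 0 0"

```text
time: 1.7
eef_pos: [0.561, -0.2361, 0.2708]
eef_rot: [0.0, 0.975, 0.22, -0.0]
wrist_force: [0.2, 1.0, 0.5]
grip_width: 0.085
```

Run:
```python
from h import *
s,p,r=tool();c=cams.get_calibration('wrist');im=cams.grab_frame('wrist');cv2.imwrite('pics/w1.png',im)
np.save('c1.npy',c,allow_pickle=True)
print(s['time'],p,r.as_euler('ZYX',degrees=True),s['joints'])
print(proj(c,[[.562,-.235,.063],[.548,-.242,0]]))
plan([515,181,230],15.8,0,12)
```

```text
1.7 [ 0.56101925 -0.23612416  0.27082648] [ 2.54297451e+01  2.72138373e-02 -1.79995846e+02] [-4.91319530e-01  2.16257360e-01  1.14692356e+00 -3.46629199e-04
  1.77875205e+00 -9.35223800e-01]
[[322.14805375 202.44712264]
 [308.80700266 190.90515697]]
[1, np.float64(11.5), np.float64(-33.0), np.float64(3.4), np.float64(0.0), np.float64(0.0), np.float64(0.014)]
[1, np.float64(11.0), np.float64(-33.2), np.float64(3.4), np.float64(0.0), np.float64(0.0), np.float64(0.014)]
[1, np.float64(10.5), np.float64(-33.4), np.float64(3.4), np.float64(0.0), np.float64(0.0), np.float64(0.014)]
[1, np.float64(10.1), np.float64(-33.5), np.float64(3.4), np.float64(0.0), np.float64(0.0), np.float64(0.014)]
[1, np.float64(9.6), np.float64(-33.6), np.float64(3.4), np.float64(0.0), np.float64(0.0), np.float64(0.014)]
[1, np.float64(9.1), np.float64(-33.8), np.float64(3.4), np.float64(0.0), np.float64(0.0), np.float64(0.014)]
[1, np.float64(8.6), np.float64(-33.9), np.float64(3.4), np.float64(0.0), np.float64(0.0), np.float64(0.014)]
[1, np.float64(8.2), np.float64(-34.0), np.float64(3.4), np.float64(0.0), np.float64(0.0), np.float64(0.014)]
[1, np.float64(7.7), np.float64(-34.1), np.float64(3.4), np.float64(0.0), np.float64(0.0), np.float64(0.014)]
[1, np.float64(7.2), np.float64(-34.2), np.float64(3.4), np.float64(0.0), np.float64(0.0), np.float64(0.014)]
[1, np.float64(6.7), np.float64(-34.3), np.float64(3.4), np.float64(0.0), np.float64(0.0), np.float64(0.014)]
[1, np.float64(6.3), np.float64(-34.4), np.float64(3.4), np.float64(0.0), np.float64(0.0), np.float64(0.014)]
```

View pics/w1.png

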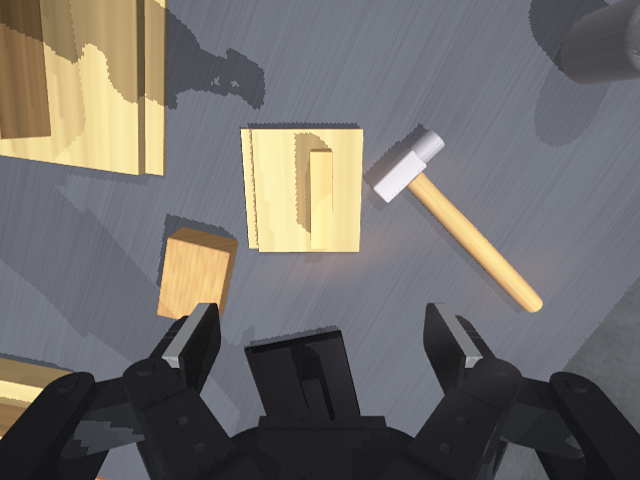

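Call:
arm_command --pt "1 11.5 -33 3.4 0 0 0.014" --pt "1 11 -33.2 3.4 0 0 0.014" --pt "1 10.5 -33.4 3.4 0 0 0.014" --pt "1 10.1 -33.5 3.4 0 0 0.014" --pt "1 9.6 -33.6 3.4 0 0 0.014" --pt "1 9.1 -33.8 3.4 0 0 0.014" --pt "1 8.6 -33.9 3.4 0 0 0.014" --pt "1 8.2 -34 3.4 0 0 0.014" --pt "1 7.7 -34.1 3.4 0 0 0.014" --pt "1 7.2 -34.2 3.4 0 0 0.014" --pt "1 6.7 -34.3 3.4 0 0 0.014" --pt "1 6.3 -34.4 3.4 0 0 0.014"

```text
time: 2.95
eef_pos: [0.5146, 0.1822, 0.2303]
eef_rot: [0.0, 0.991, 0.137, 0.0]
wrist_force: [1.6, -0.9, 0.7]
grip_width: 0.0853
```

Call:
arm_command --pt "1 0 0 0 0 0 0" --pt "1 0 0 0 0 0 0" --pt "1 0 0 0 0 0 0" --pt "1 0 0 0 0 0 0"

```text
time: 3.35
eef_pos: [0.5153, 0.1804, 0.2304]
eef_rot: [0.0, 0.991, 0.137, 0.0]
wrist_force: [-0.3, -0.7, 0.6]
grip_width: 0.0851
```

Run:
```python
from h import *
c1=np.load('c1.npy',allow_pickle=True).item()
im=cv2.imread('pics/w1.png');hsv=cv2.cvtColor(im,cv2.COLOR_BGR2HSV)
y=(hsv[...,1]>55)&(hsv[...,0]>8)&(hsv[...,0]<35)&(hsv[...,2]>60)
print('board',rect(c1,comp(y,(280,200)),.012)[:3])
f=ray(c1,[(362.5,128.5),(359.5,252)],.018)*1000;t=ray(c1,[(241,128),(249,250)],.003)*1000
for a in(f,t):
    d=a[0]-a[1];print(a[:,:2],np.linalg.norm(d),np.degrees(np.arctan2(-d[0],d[1])))
b=ray(c1,[(310,150),(332,150),(332,248),(310,249)],.063)*1000;print('batten',b.mean(0),b[:,:2])
s,p,r=tool();c=cams.get_calibration('wrist');im=cams.grab_frame('wrist');cv2.imwrite('pics/w2.png',im)
np.save('c2.npy',c,allow_pickle=True)
print(s['time'],p,r.as_euler('ZYX',degrees=True))
```

```text
board ((542.3262939453125, -244.6468505859375), (133.9552459716797, 142.241455078125), 25.51155662536621)
[[ 570.57044192 -152.80252054]
 [ 632.55935186 -279.31232006]] 140.88063858625037 26.10452830697466
[[ 450.4095489  -209.9061766 ]
 [ 512.19530453 -340.09996639]] 144.11072998800282 25.387501250899653
batten [ 560.49336837 -234.53868573   63.        ] [[ 529.18328395 -193.47881985]
 [ 548.32984606 -184.34236533]
 [ 592.44140609 -274.67299301]
 [ 572.01893735 -285.66056474]]
3.35 [0.51533258 0.18041269 0.23037955] [ 1.58013503e+01 -2.58400018e-02  1.79975834e+02]
```

View pics/w2.png

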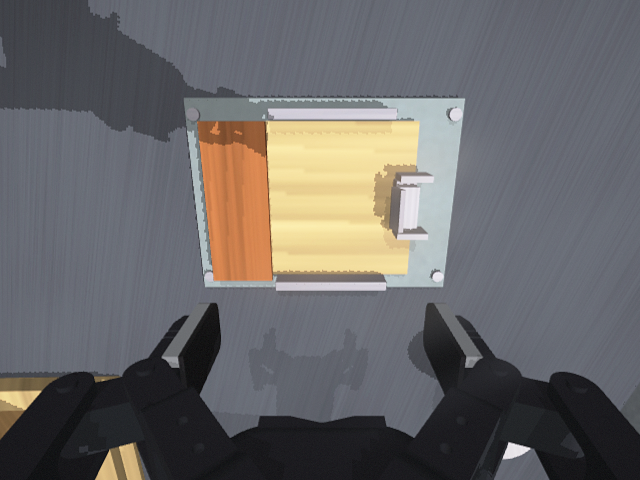

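Run:
```python
from h import *
c=np.load('c2.npy',allow_pickle=True).item()
im=cv2.imread('pics/w2.png');hsv=cv2.cvtColor(im,cv2.COLOR_BGR2HSV)
k=ray(c,[(186,98),(464,98),(443,287),(205,288)],.010)*1000
print('plate',k.mean(0)); d=k[1]-k[0];e=k[2]-k[3];print(np.degrees(np.arctan2([d[1],e[1]],[d[0],e[0]])),np.linalg.norm(d),np.linalg.norm(e),np.linalg.norm(k[0]-k[3]))
yaw=np.radians(15.8);ax=np.array([np.cos(yaw),np.sin(yaw)]);ay=np.array([-ax[1],ax[0]])
o=np.array([519,182.5]); fr=lambda P:np.c_[(P[:,:2]-o)@ax,(P[:,:2]-o)@ay].round(1)
print('plate c',fr(k.mean(0)[None]))
h=hsv[...,0].astype(int)
pts=[]
for v in range(160,270,6):
    row=[u for u in range(255,290) if h[v,u]<=17 and hsv[v,u,1]>100]
    pts.append((max(row)+.5,v))
w=ray(c,pts,.038)*1000;q=fr(w);print('lip',np.median(q[:,0]),np.polyfit(q[:,1],q[:,0],1))
print('cheeks',fr(ray(c,[(268,108),(397,108),(276,290),(386,290)],.038)*1000),'inner',fr(ray(c,[(268,119),(397,119),(276,282),(386,282)],.038)*1000))
print('orange back',fr(ray(c,[(199,122),(214,280)],.038)*1000))
print('floor far end',fr(ray(c,[(419,122),(407,275)],.02)*1000))
print('catch top front',fr(ray(c,[(402,184),(399,232)],.059)*1000), 'nose',fr(ray(c,[(394,180),(392,235)],.0395)*1000))
```

```text
plate [519.32652352 181.18303849  10.        ]
[15.88559756 16.12717392] 265.85270140400576 269.3929769297928 200.75632353733536
plate c [[-0.  -1.4]]
lip -53.7 [ 1.53708923e-03 -5.36223207e+01]
cheeks [[-50.9  88.8]
 [ 63.9  89. ]
 [-50.7 -90.5]
 [ 64.5 -90.4]] inner [[-51.3  79.5]
 [ 64.6  79.7]
 [-50.3 -81.3]
 [ 64.  -81.2]]
orange back [[-113.5   76.9]
 [-114.5  -79.1]]
floor far end [[ 89.3  77.1]
 [ 90.  -81.4]]
catch top front [[ 68.5  24.7]
 [ 68.9 -20.1]] nose [[ 65.1  25.1]
 [ 66.7 -29.3]]
```

Run:
```python
from h import *
np.set_printoptions(suppress=True)
plan([561.3,-234.9,150],25.5,0,12,.06)
```

```text
[0.06, np.float64(-5.7), np.float64(34.3), np.float64(6.7), np.float64(0.0), np.float64(-0.0), np.float64(-0.0141)]
[0.06, np.float64(-6.2), np.float64(34.3), np.float64(6.7), np.float64(0.0), np.float64(-0.0), np.float64(-0.0141)]
[0.06, np.float64(-6.7), np.float64(34.2), np.float64(6.7), np.float64(0.0), np.float64(-0.0), np.float64(-0.0141)]
[0.06, np.float64(-7.2), np.float64(34.1), np.float64(6.7), np.float64(0.0), np.float64(-0.0), np.float64(-0.0141)]
[0.06, np.float64(-7.7), np.float64(34.0), np.float64(6.7), np.float64(0.0), np.float64(-0.0), np.float64(-0.0141)]
[0.06, np.float64(-8.2), np.float64(33.9), np.float64(6.7), np.float64(0.0), np.float64(-0.0), np.float64(-0.0141)]
[0.06, np.float64(-8.6), np.float64(33.7), np.float64(6.7), np.float64(0.0), np.float64(-0.0), np.float64(-0.0141)]
[0.06, np.float64(-9.1), np.float64(33.6), np.float64(6.7), np.float64(0.0), np.float64(-0.0), np.float64(-0.0141)]
[0.06, np.float64(-9.6), np.float64(33.5), np.float64(6.7), np.float64(0.0), np.float64(-0.0), np.float64(-0.0141)]
[0.06, np.float64(-10.0), np.float64(33.3), np.float64(6.7), np.float64(0.0), np.float64(-0.0), np.float64(-0.0141)]
[0.06, np.float64(-10.5), np.float64(33.2), np.float64(6.7), np.float64(0.0), np.float64(-0.0), np.float64(-0.0141)]
[0.06, np.float64(-11.0), np.float64(33.1), np.float64(6.7), np.float64(0.0), np.float64(-0.0), np.float64(-0.0141)]
```

Call:
arm_command --pt "0.06 -5.7 34.3 6.7 0 0 -0.0141" --pt "0.06 -6.2 34.3 6.7 0 0 -0.0141" --pt "0.06 -6.7 34.2 6.7 0 0 -0.0141" --pt "0.06 -7.2 34.1 6.7 0 0 -0.0141" --pt "0.06 -7.7 34 6.7 0 0 -0.0141" --pt "0.06 -8.2 33.9 6.7 0 0 -0.0141" --pt "0.06 -8.6 33.7 6.7 0 0 -0.0141" --pt "0.06 -9.1 33.6 6.7 0 0 -0.0141" --pt "0.06 -9.6 33.5 6.7 0 0 -0.0141" --pt "0.06 -10 33.3 6.7 0 0 -0.0141" --pt "0.06 -10.5 33.2 6.7 0 0 -0.0141" --pt "0.06 -11 33.1 6.7 0 0 -0.0141"

```text
time: 4.6
eef_pos: [0.5615, -0.236, 0.1496]
eef_rot: [0.0, 0.975, 0.221, 0.0]
wrist_force: [0.1, -0.2, 0.8]
grip_width: 0.0452
```

Call:
arm_command --pt "0.06 0 0 10 0 0 0" --pt "0.06 0 0 20 0 0 0" --pt "0.06 0 0 20 0 0 0" --pt "0.06 0 0 0 0 0 0" --pt "0.06 0 0 0 0 0 0" --pt "0.06 0 0 0 0 0 0"

```text
time: 5.2
eef_pos: [0.5626, -0.2338, 0.1013]
eef_rot: [0.001, 0.975, 0.222, 0.001]
wrist_force: [-0.6, 0.3, -0.1]
grip_width: 0.045
```

Run:
```python
from h import *
s,p,r=tool();c=cams.get_calibration('wrist');im=cams.grab_frame('wrist');cv2.imwrite('pics/w3.png',im)
print(s['time'],p,r.as_euler('ZYX',degrees=True),s['grip_width'],s['wrist_force'])
```

```text
5.2 [ 0.56257682 -0.23379291  0.10133449] [ 2.56245862e+01 -8.89833813e-02  1.79880671e+02] 0.04500890122096306 [-0.63577339  0.3301724  -0.13179666]
```

View pics/w3.png

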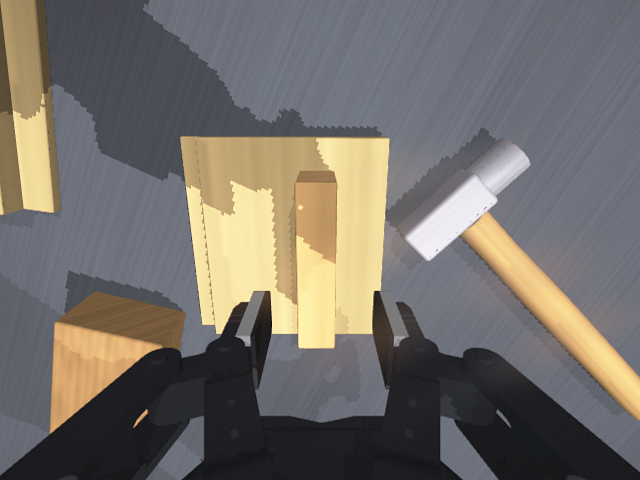

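The batten (columns 296–336) lies between the pads (270–372), and the hammer and box are clear. Going down to grasp.

Call:
arm_command --pt "0.06 0 0 25 0 0 0" --pt "0.06 0 0 25 0 0 0" --pt "0.06 0 0 15 0 0 0" --pt "0.06 0 0 8 0 0 0" --pt "0.06 0 0 0 0 0 0" --pt "-1 0 0 0 0 0 0" --pt "-1 0 0 0 0 0 0" --pt "-1 0 0 0 0 0 0" --pt "-1 0 0 0 0 0 0" --pt "-1 0 0 0 0 0 0"

```text
time: 6.25
eef_pos: [0.5626, -0.2344, 0.0286]
eef_rot: [0.001, 0.975, 0.222, 0.001]
wrist_force: [-1.4, -1.5, 5.8]
grip_width: 0.0214
```

Call:
arm_command --pt "-1 0 0 -5 0 0 0" --pt "-1 0 0 -10 0 0 0" --pt "-1 0 0 -20 0 0 0" --pt "-1 0 0 -25 0 0 0" --pt "-1 0 0 -25 0 0 0" --pt "-1 0 0 -25 0 0 0" --pt "-1 0 0 0 0 0 0" --pt "-1 0 0 0 0 0 0" --pt "-1 0 0 0 0 0 0"

```text
time: 7.15
eef_pos: [0.5606, -0.2328, 0.134]
eef_rot: [-0.002, 0.975, 0.222, -0.002]
wrist_force: [-0.5, 0.3, -5.2]
grip_width: 0.021
```

```bash
cat >> h.py <<'E'
O=np.array([526.3,183.5]);YAW=15.8;H=28.5
AX=np.array([np.cos(np.radians(YAW)),np.sin(np.radians(YAW))]);AY=np.array([-AX[1],AX[0]])
def tcp(Tx,Tz,a,y=0):
    t=np.radians(a);x=Tx+89*np.cos(t)-H*np.sin(t);z=Tz+89*np.sin(t)+H*np.cos(t)
    return [*(O+AX*x+AY*y),z]
def where():
    s,p,r=tool();p=p*1000;d=r.apply([0,0,1]);t=np.arcsin(d[:2]@AX)
    x,y=(p[:2]-O)@AX,(p[:2]-O)@AY
    f=np.array(s['wrist_force'])
    print('t',round(s['time'],2),'Tx %.1f y %.1f Tz %.1f tilt %.2f'%(x-89*np.cos(t)+H*np.sin(t),y,p[2]-89*np.sin(t)-H*np.cos(t),np.degrees(t)),
     'roll %.2f yaw %.2f'%(np.degrees(np.arcsin(d[:2]@AY)),np.degrees(np.arctan2(*r.apply([1,0,0])[[1,0]]))),'F bed',np.round([f[:2]@AX,f[:2]@AY,f[2]],1),'grip',round(s['grip_width'],4))
def prow(*a,**k):
    plan(*a,**k)
E
sed -i 's/round(v,1)/float(round(v,1))/;s/round(v,4)/float(round(v,4))/' h.py
python3 - <<'E'
from h import *
P=tcp(-48,27,20);print(P); P[2]=150
plan(P,YAW,20,12,-1)
E
```

```text
[np.float64(551.2070793144711), np.float64(190.5479930269533), np.float64(84.2210324483829)]
[-1, 14.5, -32.2, -1.3, -0.0028, 0.0293, 0.0141]
[-1, 14.1, -32.4, -0.9, -0.0028, 0.0293, 0.0141]
[-1, 13.7, -32.5, -0.6, -0.0028, 0.0293, 0.0141]
[-1, 13.2, -32.7, -0.3, -0.0028, 0.0293, 0.0141]
[-1, 12.8, -32.9, -0.0, -0.0028, 0.0293, 0.0141]
[-1, 12.3, -33.1, 0.3, -0.0028, 0.0293, 0.0141]
[-1, 11.8, -33.3, 0.5, -0.0028, 0.0293, 0.0141]
[-1, 11.3, -33.4, 0.8, -0.0028, 0.0293, 0.0141]
[-1, 10.8, -33.6, 1.0, -0.0028, 0.0293, 0.0141]
[-1, 10.3, -33.7, 1.2, -0.0028, 0.0293, 0.0141]
[-1, 9.8, -33.9, 1.4, -0.0028, 0.0293, 0.0141]
[-1, 9.3, -34.0, 1.6, -0.0028, 0.0293, 0.0141]
```

Call:
arm_command --pt "-1 14.5 -32.2 -1.3 -0.0028 0.0293 0.0141" --pt "-1 14.1 -32.4 -0.9 -0.0028 0.0293 0.0141" --pt "-1 13.7 -32.5 -0.6 -0.0028 0.0293 0.0141" --pt "-1 13.2 -32.7 -0.3 -0.0028 0.0293 0.0141" --pt "-1 12.8 -32.9 0 -0.0028 0.0293 0.0141" --pt "-1 12.3 -33.1 0.3 -0.0028 0.0293 0.0141" --pt "-1 11.8 -33.3 0.5 -0.0028 0.0293 0.0141" --pt "-1 11.3 -33.4 0.8 -0.0028 0.0293 0.0141" --pt "-1 10.8 -33.6 1 -0.0028 0.0293 0.0141" --pt "-1 10.3 -33.7 1.2 -0.0028 0.0293 0.0141" --pt "-1 9.8 -33.9 1.4 -0.0028 0.0293 0.0141" --pt "-1 9.3 -34 1.6 -0.0028 0.0293 0.0141"

```text
time: 8.35
eef_pos: [0.5501, 0.1906, 0.1486]
eef_rot: [-0.022, 0.976, 0.135, 0.172]
wrist_force: [1.2, 0.8, -5.6]
grip_width: 0.0212
```

Call:
arm_command --pt "-1 0 0 0 0 0 0" --pt "-1 0 0 0 0 0 0" --pt "-1 0 0 0 0 0 0" --pt "-1 0 0 0 0 0 0"

```text
time: 8.75
eef_pos: [0.552, 0.1884, 0.1507]
eef_rot: [-0.022, 0.975, 0.135, 0.173]
wrist_force: [-0.5, 0.5, -4.9]
grip_width: 0.0216
```

Run:
```python
from h import *
where();c=cams.get_calibration('wrist');im=cams.grab_frame('wrist');cv2.imwrite('pics/w4.png',im);cv2.imwrite('pics/s4.png',cams.grab_frame('scene')[100:300,320:520])
where()
plan(tcp(-48,27,20),YAW,20,6,-1)
```

```text
t 8.75 Tx -47.7 y -2.3 Tz 93.3 tilt 20.10 roll -0.23 yaw 15.77 F bed [-0.3  0.6 -4.9] grip 0.0216
t 8.85 Tx -47.3 y -2.3 Tz 93.9 tilt 20.17 roll -0.23 yaw 15.77 F bed [-0.7  0.1 -4.7] grip 0.021
[-1, -3.9, -0.4, 10.5, 0.0007, -0.0005, -0.0001]
[-1, -3.9, -0.4, 10.5, 0.0007, -0.0005, -0.0001]
[-1, -3.9, -0.4, 10.5, 0.0007, -0.0005, -0.0001]
[-1, -3.9, -0.4, 10.5, 0.0007, -0.0005, -0.0001]
[-1, -3.9, -0.4, 10.5, 0.0007, -0.0005, -0.0001]
[-1, -3.9, -0.4, 10.5, 0.0007, -0.0005, -0.0001]
```

View pics/w4.png

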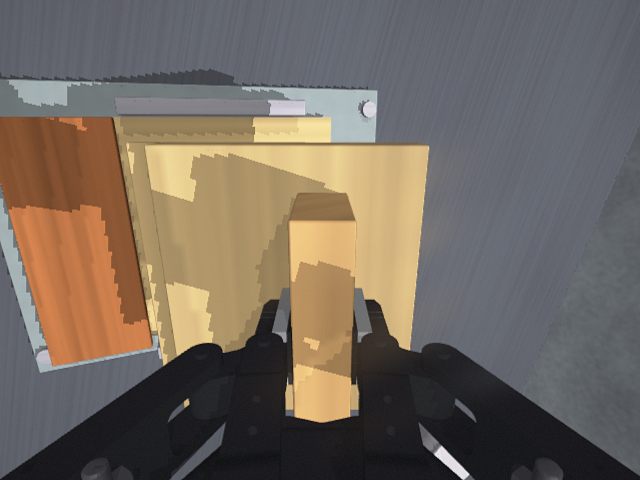

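Run:
```python
from h import *
s,p,r=tool();c=cams.get_calibration('wrist')
for dy in(0,3):
  B=np.array([[60,70,18],[-60,70,18],[-74,70,6],[4,50,63],[26,50,63]])
  t=np.c_[B[:,0]-15,-(B[:,1]+dy),H-B[:,2]]/1000
  print(proj(c,r.apply(t)+p).round(1).tolist())
x,y=np.array([-61,-61]),np.array([75,-75]);P=np.c_[O+np.outer(x,AX)+np.outer(y,AY),[38,38]]/1000
print('lip',proj(c,P))
im=cv2.imread('pics/w4.png')
pts=[]
h=cv2.cvtColor(im,cv2.COLOR_BGR2HSV)
for v in range(160,330,10):
    u=[u for u in range(90,165) if h[v,u,0]<=17 and h[v,u,1]>100 and h[v,u,2]>40]; pts.append((max(u)+.5,v))
w=ray(c,pts,.038)[:,:2]*1000;print(((w-O)@AX).round(1),((w-O)@AY).round(0))
```

```text
[[426.8, 144.7], [140.4, 144.4], [122.3, 142.7], [283.8, 219.1], [353.5, 219.1]]
[[427.4, 137.3], [139.3, 137.0], [121.2, 135.8], [283.5, 209.8], [353.7, 209.9]]
lip [[113.85187764 124.01477983]
 [152.05668577 342.30285194]]
[-60.8 -60.7 -60.5 -60.9 -60.8 -60.7 -60.5 -60.4 -60.8 -60.7 -60.5 -60.3
 -60.8 -60.6 -60.5 -60.9 -60.8] [ 54.  48.  42.  36.  29.  23.  16.  10.   3.  -4. -11. -18. -26. -33.
 -41. -49. -57.]
```

Call:
arm_command --pt "-1 -3.9 -0.4 10.5 0 0 0" --pt "-1 -3.9 -0.4 10.5 0 0 0" --pt "-1 -3.9 -0.4 10.5 0 0 0" --pt "-1 -3.9 -0.4 10.5 0 0 0" --pt "-1 -3.9 -0.4 10.5 0 0 0" --pt "-1 -3.9 -0.4 10.5 0 0 0" --pt "-1 0 0 0 0 0 0" --pt "-1 0 0 0 0 0 0" --pt "-1 0 0 0 0 0 0"

```text
time: 9.75
eef_pos: [0.5521, 0.1919, 0.0854]
eef_rot: [-0.022, 0.975, 0.136, 0.175]
wrist_force: [0.0, -0.2, -5.5]
grip_width: 0.0212
```

```bash
python3 -c "
from h import *
where()"
```

```text
t 9.75 Tx -46.4 y 1.0 Tz 27.8 tilt 20.32 roll -0.19 yaw 15.87 F bed [-0.  -0.2 -5.5] grip 0.0212
```

Call:
arm_command --pt "-1 -0.7 0 1.9 0 0 0" --pt "-1 -0.7 0 1.9 0 0 0" --pt "-1 -0.3 0 0.9 0 0 0" --pt "-1 -0.3 0 0.9 0 0 0" --pt "-1 0 0 0 0 0 0" --pt "-1 0 0 0 0 0 0"

```text
time: 10.35
eef_pos: [0.5515, 0.1917, 0.0785]
eef_rot: [-0.022, 0.975, 0.136, 0.174]
wrist_force: [0.1, 0.2, -5.2]
grip_width: 0.0213
```

Call:
arm_command --pt "-1 -0.3 0 0.9 0 0 0" --pt "-1 0 0 0 0 0 0" --pt "-1 0 0 0 0 0 0"

```text
time: 10.65
eef_pos: [0.5516, 0.1917, 0.0777]
eef_rot: [-0.022, 0.975, 0.136, 0.174]
wrist_force: [0.2, 0.2, -4.8]
grip_width: 0.0212
```

```bash
python3 -c "
from h import *
where()"
```

```text
t 10.65 Tx -47.0 y 1.0 Tz 20.2 tilt 20.23 roll -0.19 yaw 15.87 F bed [ 0.2  0.1 -4.8] grip 0.0212
```

Call:
arm_command --pt "-1 -0.3 0 0.9 0 0 0" --pt "-1 0 0 0 0 0 0" --pt "-1 0 0 0 0 0 0"

```text
time: 10.95
eef_pos: [0.5518, 0.1918, 0.0774]
eef_rot: [-0.022, 0.975, 0.136, 0.175]
wrist_force: [-1.7, -0.6, -0.4]
grip_width: 0.0213
```

Call:
arm_command --pt "-1 -0.3 0 0.9 0 0 0" --pt "-1 0 0 0 0 0 0" --pt "-1 0 0 0 0 0 0"

```text
time: 11.25
eef_pos: [0.552, 0.1919, 0.0771]
eef_rot: [-0.022, 0.975, 0.136, 0.175]
wrist_force: [-3.9, 0.2, 5.8]
grip_width: 0.0213
```

```bash
python3 -c "
from h import *
where()"
```

```text
t 11.25 Tx -46.5 y 1.1 Tz 19.5 tilt 20.30 roll -0.19 yaw 15.88 F bed [-3.7  1.3  5.8] grip 0.0213
```

Call:
arm_command --pt "-1 0.4 0.5 -1.2 0 0 0" --pt "-1 -1.9 0.5 -0.7 0 0 0" --pt "-1 -1.9 0 -0.7 0 0 0" --pt "-1 -1.9 0 -0.7 0 0 0" --pt "-1 -1.9 0 -0.7 0 0 0" --pt "-1 -1.9 0 -0.7 0 0 0" --pt "-1 0 0 0 0 0 0" --pt "-1 0 0 0 0 0 0"

```text
time: 12.05
eef_pos: [0.5423, 0.1879, 0.0774]
eef_rot: [-0.022, 0.975, 0.136, 0.174]
wrist_force: [2.2, -0.1, 1.8]
grip_width: 0.0215
```

```bash
python3 -c "
from h import *
where()"
```

```text
t 12.05 Tx -57.1 y -0.1 Tz 19.8 tilt 20.25 roll -0.21 yaw 15.87 F bed [ 2.1 -0.7  1.8] grip 0.0215
```

Call:
arm_command --pt "-1 0.2 0 -0.6 0 0 0" --pt "-1 -1.9 0 -0.7 0 0 0" --pt "-1 -1.9 0 -0.7 0 0 0" --pt "-1 -1.9 0 -0.7 0 0 0" --pt "-1 0 0 0 0 0 0"

```text
time: 12.55
eef_pos: [0.5356, 0.1863, 0.0773]
eef_rot: [-0.022, 0.975, 0.136, 0.174]
wrist_force: [1.9, -0.1, -0.6]
grip_width: 0.022
```

Call:
arm_command --pt "-1 -1.9 0 -0.7 0 0 0" --pt "-1 0 0 0 0 0 0" --pt "-1 0 0 0 0 0 0"

```text
time: 12.85
eef_pos: [0.5338, 0.1857, 0.0773]
eef_rot: [-0.022, 0.975, 0.136, 0.174]
wrist_force: [1.0, -0.1, 0.3]
grip_width: 0.0213
```

Call:
arm_command --pt "-1 -0.9 0 -0.3 0 0 0" --pt "-1 -0.9 0 -0.3 0 0 0" --pt "-1 0 0 0 0 0 0"

```text
time: 13.15
eef_pos: [0.5322, 0.1852, 0.0774]
eef_rot: [-0.022, 0.975, 0.136, 0.174]
wrist_force: [1.9, 0.5, -1.1]
grip_width: 0.0212
```

```bash
python3 -c "
from h import *
where()"
```

```text
t 13.15 Tx -67.5 y 0.1 Tz 19.9 tilt 20.20 roll -0.19 yaw 15.86 F bed [ 2.  -0.  -1.1] grip 0.0212
```

Call:
arm_command --pt "-1 -0.9 0 -0.3 0 0 0" --pt "-1 0 0 0 0 0 0" --pt "-1 0 0 0 0 0 0"

```text
time: 13.45
eef_pos: [0.5314, 0.185, 0.0774]
eef_rot: [-0.022, 0.975, 0.136, 0.174]
wrist_force: [1.1, 0.9, -1.2]
grip_width: 0.021
```

Call:
arm_command --pt "-1 -0.9 0 -0.3 0 0 0" --pt "-1 0 0 0 0 0 0" --pt "-1 0 0 0 0 0 0"

```text
time: 13.75
eef_pos: [0.5305, 0.1847, 0.0774]
eef_rot: [-0.022, 0.975, 0.136, 0.174]
wrist_force: [1.2, -0.3, -0.9]
grip_width: 0.0212
```

```bash
python3 -c "
from h import *
where()"
```

```text
t 13.75 Tx -69.3 y 0.0 Tz 19.9 tilt 20.20 roll -0.19 yaw 15.87 F bed [ 1.1 -0.6 -0.9] grip 0.0212
```

Call:
arm_command --pt "-1 -0.9 0 -0.3 0 0 0" --pt "-1 0 0 0 0 0 0" --pt "-1 0 0 0 0 0 0"

```text
time: 14.05
eef_pos: [0.5296, 0.1845, 0.0774]
eef_rot: [-0.022, 0.975, 0.136, 0.174]
wrist_force: [1.4, 1.0, -0.7]
grip_width: 0.0211
```

Call:
arm_command --pt "-1 -0.9 0 -0.3 0 0 0" --pt "-1 0 0 0 0 0 0" --pt "-1 0 0 0 0 0 0"

```text
time: 14.35
eef_pos: [0.5287, 0.1842, 0.0774]
eef_rot: [-0.022, 0.975, 0.136, 0.174]
wrist_force: [2.3, 0.7, -0.6]
grip_width: 0.0214
```

```bash
python3 -c "
from h import *
where()"
```

```text
t 14.35 Tx -71.2 y 0.1 Tz 19.9 tilt 20.20 roll -0.19 yaw 15.86 F bed [ 2.4  0.  -0.6] grip 0.0214
```

Call:
arm_command --pt "-1 -0.9 0 -0.3 0 0 0" --pt "-1 0 0 0 0 0 0" --pt "-1 0 0 0 0 0 0"

```text
time: 14.65
eef_pos: [0.5284, 0.1841, 0.0777]
eef_rot: [-0.023, 0.975, 0.135, 0.175]
wrist_force: [4.3, 1.4, -2.7]
grip_width: 0.0216
```

Call:
arm_command --pt "-1 -0.9 0 -0.3 0 0 0" --pt "-1 0 0 0 0 0 0" --pt "-1 0 0 0 0 0 0"

```text
time: 14.95
eef_pos: [0.5282, 0.184, 0.078]
eef_rot: [-0.023, 0.975, 0.135, 0.176]
wrist_force: [7.1, 1.7, -4.5]
grip_width: 0.0215
```

```bash
python3 -c "
from h import *
where();cv2.imwrite('pics/s5.png',cv2.resize(cams.grab_frame('scene')[110:260,330:530],None,fx=4,fy=4,interpolation=2))"
```

```text
t 14.95 Tx -71.5 y -0.1 Tz 20.2 tilt 20.40 roll -0.19 yaw 15.85 F bed [ 7.3 -0.3 -4.5] grip 0.0215
```

View pics/s5.png

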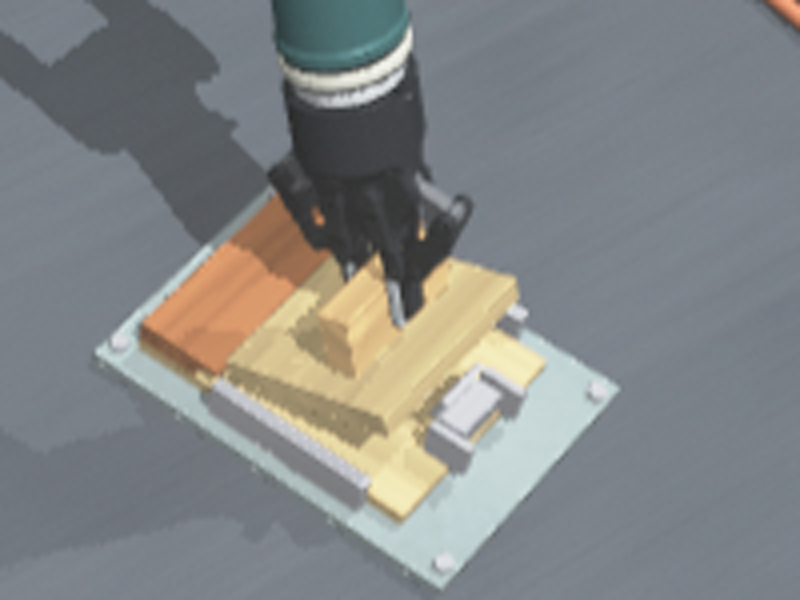

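```bash
sed -i 's/89\*/87*/g;s/H=28.5/H=28.0/' h.py; python3 -c "
from h import *
where()
s,p,r=tool()
plan(tcp(-70,20.4,15),YAW,15,5,-1)"
```

```text
t 15.0 Tx -69.8 y -0.0 Tz 21.4 tilt 20.40 roll -0.19 yaw 15.85 F bed [ 5.4 -1.1 -4.2] grip 0.0212
[-1, 0.4, -0.0, 1.8, 0.0007, -0.0189, 0.0001]
[-1, 0.4, -0.0, 1.8, 0.0007, -0.0189, 0.0001]
[-1, 0.4, -0.0, 1.8, 0.0007, -0.0189, 0.0001]
[-1, 0.5, -0.0, 1.8, 0.0007, -0.0189, 0.0001]
[-1, 0.5, -0.0, 1.8, 0.0007, -0.0189, 0.0001]
```

Call:
arm_command --pt "-1 0.4 0 1.7 0 -0.019 0" --pt "-1 0.4 0 1.7 0 -0.019 0" --pt "-1 0 0 0 0 0 0" --pt "-1 0 0 0 0 0 0"

```text
time: 15.4
eef_pos: [0.5298, 0.1845, 0.0752]
eef_rot: [-0.02, 0.978, 0.136, 0.157]
wrist_force: [5.1, 0.8, -1.4]
grip_width: 0.0208
```

Call:
arm_command --pt "-1 0.4 0 1.7 0 -0.019 0" --pt "-1 0 0 0 0 0 0" --pt "-1 0 0 0 0 0 0"

```text
time: 15.7
eef_pos: [0.5305, 0.1847, 0.0737]
eef_rot: [-0.019, 0.979, 0.136, 0.148]
wrist_force: [6.5, 1.1, -0.8]
grip_width: 0.021
```

```bash
python3 -c "
from h import *
where()"
```

```text
t 15.7 Tx -70.5 y 0.0 Tz 21.4 tilt 17.11 roll -0.19 yaw 15.84 F bed [ 6.6 -0.7 -0.8] grip 0.021
```

Call:
arm_command --pt "-1 0.4 0 1.7 0 -0.019 0" --pt "-1 0.4 0 1.7 0 -0.019 0" --pt "-1 0 0 0 0 0 0" --pt "-1 0 0 0 0 0 0"

```text
time: 16.1
eef_pos: [0.532, 0.1852, 0.0705]
eef_rot: [-0.016, 0.982, 0.136, 0.129]
wrist_force: [6.2, 1.9, -0.1]
grip_width: 0.021
```

Call:
arm_command --pt "-1 0.3 0 1.6 0 -0.019 0" --pt "-1 0 0 0 0 0 0" --pt "-1 0 0 0 0 0 0"

```text
time: 16.4
eef_pos: [0.5326, 0.1853, 0.069]
eef_rot: [-0.015, 0.983, 0.137, 0.119]
wrist_force: [4.4, 2.4, 0.2]
grip_width: 0.0211
```

```bash
python3 -c "
from h import *
where();plan(tcp(-71.6,20.3,9),YAW,9,5,-1)"
```

```text
t 16.4 Tx -71.3 y 0.1 Tz 21.0 tilt 13.80 roll -0.19 yaw 15.84 F bed [4.9 1.1 0.2] grip 0.0211
[-1, 0.3, 0.0, 1.6, 0.0007, -0.0167, 0.0001]
[-1, 0.3, 0.0, 1.6, 0.0007, -0.0167, 0.0001]
[-1, 0.4, 0.0, 1.6, 0.0007, -0.0167, 0.0001]
[-1, 0.4, 0.0, 1.6, 0.0007, -0.0167, 0.0001]
[-1, 0.4, 0.0, 1.6, 0.0007, -0.0167, 0.0001]
```

Call:
arm_command --pt "-1 0.2 0 1.6 0 -0.0175 0" --pt "-1 0.2 0 1.6 0 -0.0175 0" --pt "-1 0 0 0 0 0 0" --pt "-1 0 0 0 0 0 0"

```text
time: 16.8
eef_pos: [0.5336, 0.1856, 0.0663]
eef_rot: [-0.012, 0.985, 0.137, 0.102]
wrist_force: [2.3, 1.8, 5.4]
grip_width: 0.0214
```

Call:
arm_command --pt "-1 0.2 0 1.6 0 -0.0175 0" --pt "-1 0 0 0 0 0 0" --pt "-1 0 0 0 0 0 0"

```text
time: 17.1
eef_pos: [0.5341, 0.1857, 0.0649]
eef_rot: [-0.011, 0.986, 0.137, 0.093]
wrist_force: [2.3, 0.6, 6.0]
grip_width: 0.0217
```

```bash
python3 -c "
from h import *
where();plan(tcp(-72.8,20.2,5),YAW,5,5,-1)"
```

```text
t 17.1 Tx -72.1 y 0.0 Tz 21.2 tilt 10.77 roll -0.20 yaw 15.83 F bed [ 2.4 -0.1  6. ] grip 0.0217
[-1, 0.3, 0.0, 1.9, 0.0007, -0.0201, 0.0001]
[-1, 0.3, 0.0, 1.9, 0.0007, -0.0201, 0.0001]
[-1, 0.4, 0.0, 1.9, 0.0007, -0.0201, 0.0001]
[-1, 0.4, 0.0, 1.9, 0.0007, -0.0201, 0.0001]
[-1, 0.5, 0.0, 1.9, 0.0007, -0.0201, 0.0001]
```

Call:
arm_command --pt "-1 0.2 0 1.8 0 -0.0195 0" --pt "-1 0 0 0 0 0 0" --pt "-1 0 0 0 0 0 0"

```text
time: 17.4
eef_pos: [0.5348, 0.1859, 0.0629]
eef_rot: [-0.01, 0.987, 0.137, 0.084]
wrist_force: [4.3, 1.7, 4.9]
grip_width: 0.0214
```

Call:
arm_command --pt "-1 0.2 0 1.8 0 -0.0195 0" --pt "-1 0 0 0 0 0 0" --pt "-1 0 0 0 0 0 0"

```text
time: 17.7
eef_pos: [0.5352, 0.1861, 0.0613]
eef_rot: [-0.009, 0.988, 0.137, 0.074]
wrist_force: [4.7, 1.4, 5.7]
grip_width: 0.0211
```

```bash
python3 -c "
from h import *
where();plan(tcp(-73.8,20.0,2),YAW,2,4,-1)"
```

```text
t 17.7 Tx -72.6 y 0.0 Tz 20.7 tilt 8.56 roll -0.20 yaw 15.83 F bed [4.9 0.1 5.7] grip 0.0211
[-1, 0.3, -0.0, 2.7, 0.0009, -0.0286, 0.0001]
[-1, 0.4, -0.0, 2.6, 0.0009, -0.0286, 0.0001]
[-1, 0.5, 0.0, 2.6, 0.0009, -0.0286, 0.0001]
[-1, 0.6, 0.0, 2.6, 0.0009, -0.0286, 0.0001]
```

Call:
arm_command --pt "-1 0.3 0 1.9 0 -0.02 0" --pt "-1 0 0 0 0 0 0" --pt "-1 0 0 0 0 0 0"

```text
time: 18.0
eef_pos: [0.5358, 0.1862, 0.0595]
eef_rot: [-0.007, 0.988, 0.137, 0.064]
wrist_force: [4.1, 1.5, 6.3]
grip_width: 0.0212
```

Call:
arm_command --pt "-1 0.3 0 1.9 0 -0.02 0" --pt "-1 0 0 0 0 0 0" --pt "-1 0 0 0 0 0 0"

```text
time: 18.3
eef_pos: [0.5363, 0.1864, 0.0577]
eef_rot: [-0.006, 0.989, 0.137, 0.054]
wrist_force: [4.8, 2.4, 6.5]
grip_width: 0.0215
```

```bash
python3 -c "
from h import *
where();plan(tcp(-74.1,20.0,1),YAW,1,4,-1)"
```

```text
t 18.3 Tx -73.1 y 0.1 Tz 20.4 tilt 6.25 roll -0.20 yaw 15.84 F bed [5.2 1.  6.5] grip 0.0215
[-1, 0.3, 0.0, 2.1, 0.0009, -0.0229, 0.0001]
[-1, 0.3, 0.0, 2.1, 0.0009, -0.0229, 0.0001]
[-1, 0.4, 0.0, 2.1, 0.0009, -0.0229, 0.0001]
[-1, 0.4, 0.0, 2.1, 0.0009, -0.0229, 0.0001]
```

Call:
arm_command --pt "-1 0.3 0 1.9 0 -0.021 0" --pt "-1 0 0 0 0 0 0" --pt "-1 0 0 0 0 0 0"

```text
time: 18.6
eef_pos: [0.5367, 0.1865, 0.0559]
eef_rot: [-0.004, 0.99, 0.137, 0.044]
wrist_force: [4.3, 1.7, 6.2]
grip_width: 0.0213
```

Call:
arm_command --pt "-1 0.3 0 1.9 0 -0.021 0" --pt "-1 0 0 0 0 0 0" --pt "-1 0 0 0 0 0 0"

```text
time: 18.9
eef_pos: [0.5371, 0.1866, 0.054]
eef_rot: [-0.003, 0.99, 0.138, 0.033]
wrist_force: [4.1, 2.1, 5.9]
grip_width: 0.0215
```

Call:
arm_command --pt "-1 0.3 0 1.9 0 -0.021 0" --pt "-1 0 0 0 0 0 0" --pt "-1 0 0 0 0 0 0"

```text
time: 19.2
eef_pos: [0.5374, 0.1867, 0.0521]
eef_rot: [-0.001, 0.99, 0.138, 0.023]
wrist_force: [4.4, 2.5, 7.8]
grip_width: 0.0213
```

```bash
python3 -c "
from h import *
where();plan(tcp(-74.5,20.0,0),YAW,0,3,-1)"
```

```text
t 19.2 Tx -74.1 y 0.0 Tz 20.2 tilt 2.61 roll -0.21 yaw 15.83 F bed [4.9 1.2 7.8] grip 0.0213
[-1, 0.2, -0.0, 1.4, 0.0012, -0.0152, 0.0001]
[-1, 0.3, -0.0, 1.4, 0.0012, -0.0152, 0.0001]
[-1, 0.3, 0.0, 1.4, 0.0012, -0.0152, 0.0001]
```

Call:
arm_command --pt "-1 0.2 0 1.6 0.001 -0.018 0" --pt "-1 0 0 0 0 0 0" --pt "-1 0 0 0 0 0 0"

```text
time: 19.5
eef_pos: [0.5377, 0.1867, 0.0506]
eef_rot: [-0.001, 0.99, 0.138, 0.014]
wrist_force: [4.3, 1.8, 7.1]
grip_width: 0.0212
```

Call:
arm_command --pt "-1 0.2 0 1.6 0.001 -0.018 0" --pt "-1 0 0 0 0 0 0" --pt "-1 0 0 0 0 0 0"

```text
time: 19.8
eef_pos: [0.5379, 0.1868, 0.049]
eef_rot: [0.0, 0.99, 0.138, 0.005]
wrist_force: [5.0, 3.5, 7.2]
grip_width: 0.0216
```

```bash
python3 -c "
from h import *
where();print(manip.state()['wrist_torque'])"
```

```text
t 19.8 Tx -74.6 y -0.0 Tz 20.2 tilt 0.55 roll -0.11 yaw 15.82 F bed [5.8 2.  7.2] grip 0.0216
[-0.35124486 -0.0628295   0.08974986]
```

Call:
arm_command --pt "-1 0 0 0.8 0 -0.008 0" --pt "-1 0 0 0 0 0 0" --pt "-1 0 0 0 0 0 0"

```text
time: 20.1
eef_pos: [0.538, 0.1868, 0.0485]
eef_rot: [0.001, 0.99, 0.138, 0.001]
wrist_force: [3.1, 3.2, 7.7]
grip_width: 0.0211
```

Call:
arm_command --pt "-1 0 0 0.8 0 -0.006 0" --pt "-1 0 0 0 0 0 0" --pt "-1 0 0 0 0 0 0"

```text
time: 20.4
eef_pos: [0.5379, 0.1868, 0.0485]
eef_rot: [0.001, 0.99, 0.138, -0.002]
wrist_force: [-2.0, 1.2, 11.7]
grip_width: 0.0213
```

```bash
python3 -c "
from h import *
where();print(manip.state()['wrist_torque']);cv2.imwrite('pics/s6.png',cv2.resize(cams.grab_frame('scene')[110:260,330:530],None,fx=4,fy=4,interpolation=2))"
```

```text
t 20.4 Tx -75.0 y 0.0 Tz 20.8 tilt -0.19 roll -0.11 yaw 15.82 F bed [-1.5  1.7 11.7] grip 0.0213
[-0.14321722 -0.49060965 -0.01700885]
```

View pics/s6.png

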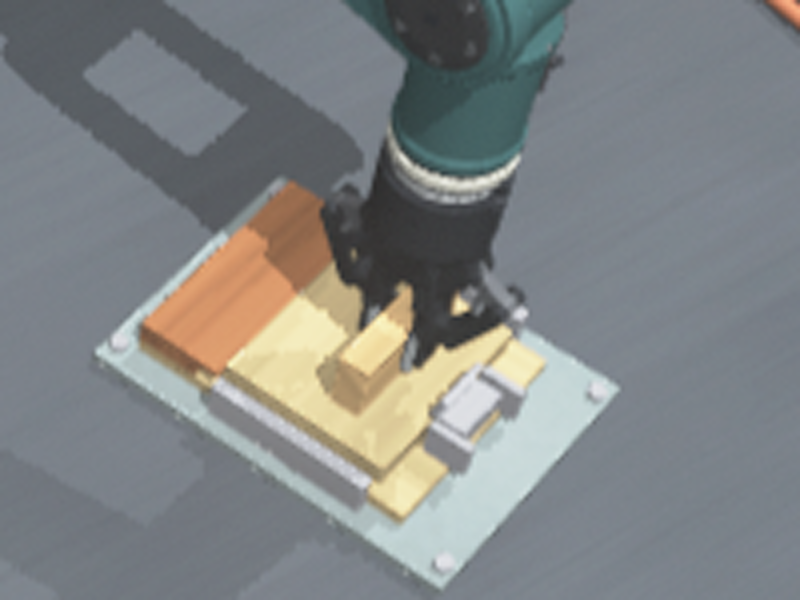

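The catch block is at about (470,405), the same place as before contact, and the force along x fell as it would on a snap. I'll press a little more, then compare the catch pictures.

Call:
arm_command --pt "-1 0 0 0.8 0 0 0" --pt "-1 0 0 0 0 0 0" --pt "-1 0 0 0.8 0 0 0" --pt "-1 0 0 0 0 0 0" --pt "-1 0 0 0 0 0 0"

```text
time: 20.95
eef_pos: [0.5379, 0.1868, 0.0485]
eef_rot: [0.001, 0.99, 0.138, -0.001]
wrist_force: [-3.7, -0.0, 18.4]
grip_width: 0.0216
```

Run:
```python
from h import *
where();print(manip.state()['wrist_torque'])
im=cams.grab_frame('scene')[110:260,330:530];b=cv2.resize(cv2.imread('pics/s5.png'),(200,150),interpolation=cv2.INTER_AREA);c=cv2.resize(cv2.imread('pics/s6.png'),(200,150),interpolation=cv2.INTER_AREA)
T=b[90:118,108:132].astype(np.float32)
a=cv2.cvtColor(cv2.resize(im,None,fx=4,fy=4,interpolation=2),cv2.COLOR_BGR2GRAY).astype(np.float32)
for n,x in(('s6',c),('now',im)):
    f=lambda q:cv2.cvtColor(q[92:116,116:134],cv2.COLOR_BGR2GRAY).astype(np.float32)
    print(n,cv2.phaseCorrelate(f(b),f(x)))
s0=cv2.imread('pics/scene0.png')[110:260,330:530]
print('start->now',cv2.phaseCorrelate(f(s0),f(im)),'px/mm along x',end=' ')
cc=cams.get_calibration('scene');print(proj(cc,[[*(O+AX*62)/1000,.05],[*(O+AX*67)/1000,.05]])-[330,110])
```

```text
t 20.95 Tx -75.0 y 0.0 Tz 20.7 tilt -0.17 roll -0.12 yaw 15.82 F bed [-3.5  1.  18.4] grip 0.0216
[-0.35329658  0.00698777  0.01831408]
s6 ((0.036308098121466514, -0.1430566845736969), 1.0284487911396556)
now ((0.03847514015434683, -0.21226396556603078), 1.0643565787209406)
start->now ((0.04540440811878099, -0.1704562821415827), 1.056206521819587) px/mm along x [[115.44629485  98.14759469]
 [117.14755869  99.24101611]]
```

The catch moved about 0.2 px, against the 2 px a 5 mm set-back would show, so it is forward. Unloading, then opening part-way so the fingers stay clear of the catch.

Call:
arm_command --pt "-1 0 0 -1 0 0 0" --pt "-1 0 0 -1 0 0 0" --pt "-0.1 0 0 0 0 0 0" --pt "-0.1 0 0 0 0 0 0" --pt "-0.1 0 0 0 0 0 0" --pt "-0.1 0 0 -3 0 0 0" --pt "-0.1 0 0 -10 0 0 0" --pt "-0.1 0 0 -30 0 0 0" --pt "-0.1 0 0 -40 0 0 0" --pt "-0.1 0 0 -40 0 0 0" --pt "-0.1 0 0 -40 0 0 0" --pt "-0.1 0 0 0 0 0 0"

```text
time: 22.2
eef_pos: [0.5415, 0.1879, 0.2188]
eef_rot: [0.0, 0.991, 0.137, 0.005]
wrist_force: [0.3, -0.6, 1.2]
grip_width: 0.0386
```

Call:
arm_command --pt "-0.1 0 0 0 0 0 0" --pt "-0.1 0 0 0 0 0 0" --pt "-0.1 0 0 0 0 0 0"

```text
time: 22.5
eef_pos: [0.5374, 0.1868, 0.2076]
eef_rot: [0.001, 0.991, 0.137, -0.005]
wrist_force: [0.3, 0.2, -0.8]
grip_width: 0.0382
```

Run:
```python
from h import *
where();c=cams.get_calibration('wrist');im=cams.grab_frame('wrist');cv2.imwrite('pics/w7.png',im)
P=lambda B:np.c_[O+np.outer(B[:,0],AX)+np.outer(B[:,1],AY),B[:,2]]/1000
print(proj(c,P(np.array([[60,70,38],[60,-20,38],[-60,70,38.],[57,20,39.5],[57,-20,39.5]]))).round(1).tolist())
im2=cams.grab_frame('scene')[110:260,330:530];s0=cv2.imread('pics/scene0.png')[110:260,330:530]
f=lambda q:cv2.cvtColor(q[92:116,116:134],cv2.COLOR_BGR2GRAY).astype(np.float32)
print('start->now',cv2.phaseCorrelate(f(s0),f(im2)))
```

```text
t 22.5 Tx -75.7 y 0.2 Tz 180.5 tilt -0.56 roll -0.08 yaw 15.79 F bed [ 0.3  0.1 -0.8] grip 0.0382
[[379.9, 132.3], [374.8, 233.7], [238.2, 132.0], [373.8, 191.1], [371.7, 234.2]]
start->now ((0.033403187907968146, -0.1603286484604851), 1.0443329055000234)
```

View pics/w7.png

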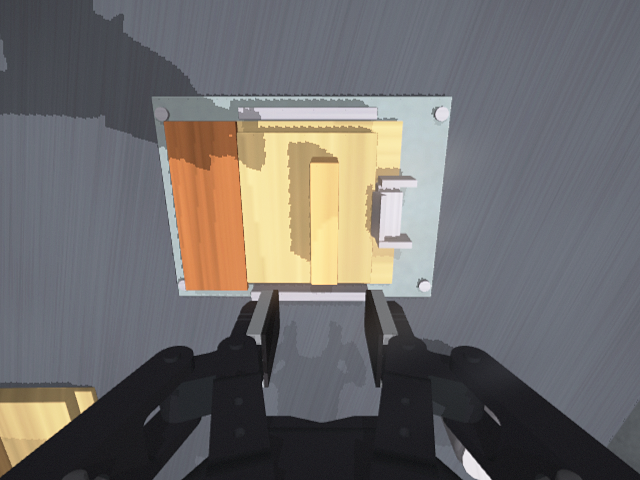

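The board lies flat against the lip (far edge at column 377), with the catch nose at 373 over that edge and the gripper clear. Handing in.

```bash
python3 -c "
from rig import manip
print(manip.job_done())"
```

```text
the job is handed in; nothing more can be done
None
```

The board is fitted and locked in the casting bed, and I handed the job in at about 22.6 s of the 61 s allowed. No verdict is reported, so the result rests on my own checks.

**What I did:** I gripped the small light board by its batten and tilted it 20°. I felt for the gap floor and slid the tongue in until the board met the lip. Then I lowered the board in small steps until the catch snapped over it, pressed it with about 23 N, let go and backed off. The wrist readings stayed well under the 40 N and 70 N limits.

**Last checks:**
- **Board:** in the last wrist picture it lies flat against the lip, inside the cheeks, with the catch nose over its far edge. The tool's height had stopped dropping while I pressed, so the board was on the floor.
- **Catch:** it sits within about 0.2 px of its starting place in the scene picture. If it were still 5 mm back, it would show about 2 px.
- **Robot:** the gripper is open, about 0.2 m up, and touching nothing.

**Disagreements:**
- The board sat about 2 mm off centre in the grip. I saw this at the lip contact and corrected for it.
- The seated tongue height read about 0.7 mm above the floor, which I put down to the hold.
- The bed's exact x origin was only inferred from the cheeks. I placed the board by the lip itself, which two views put within about 0.3 mm of each other.

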